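Clamp the magnifier arm to its stand with the U-bolt that fits

ROBOT

A 6-joint arm with a two-finger parallel gripper is mounted at the origin on the work surface. World frame = base frame: x ahead of the robot, y to its left, z up, the work surface at z = 0. Lengths are in mm, angles in rad, forces in N, time in s.
With the tool pointing down it reaches from about 275 to 1000 mm from the base axis. Payload 8.4 kg.
Tool frame: the origin (TCP) lies midway between the tips of the shut fingers; the grasp point (between the pads) lies 19 mm behind it; z points along the fingers, y is the direction in which the jaws open and shut (so a half turn about z gives the same grasp; the last joint's range is limited). The gripper opens to 85 mm and grips with 20 to 120 N. Pads are 22 mm wide; open, the fingers measure 114 mm over their backs; the gripper's body (76 mm by 85 mm) begins 54 mm behind the grasp point. The pads swing forward as they close: fully open they stand 13 mm farther back than shut.
Start: joints at [-1.347, 0.353, 1.633, -0, 1.155, -0.002], TCP at [139.927, -609.137, 231.281] pointing down, gripper open.
Joint ranges: [-2.63, 2.63], [-0.92, 2.1], [0.06, 2.66], [-1.3, 4.44], [0, 2.69], [-3.02, 3.02]. Speed limits (rad/s): [2.22, 2.22, 2.79, 3.14, 3.14, 3.14].

INTERFACE

Orientations are given as [roll, pitch, yaw] about the fixed x, y, z axes, in that order (R = Rz(yaw) Ry(pitch) Rx(roll)).
In Python, from rig import r gives the robot as it stands.
- The arm moves only by the tool play_rows, never from a script. Its argument "moves" is a list of rows, each a list of 3 entries, a list of its own where there are three numbers: the turn, a rotation vector about the tool's x, y, z in degrees, then the shift along the tool's x, y, z in mm, then the opening, from 0 (shut) to 1 (fully open). A call has 1 to 20 rows; each row is the pose to reach, as a shift and turn from the pose measured when the call began, along the tool's axes at that moment; what a row does not reach only later rows make up. A row lasts 1/10 s, in which the tool goes at most 50 mm and 8.59 degrees, less where a joint would pass 70% of its speed; a pose out of reach is approached as far as the arm can. A call with a gripper value outside its range is refused whole. The fingers move at their own pace and stop on an object; "newtons" is the grip in N (left out, the last holds). Time passes only in rows, so rows that repeat a pose let the fingers close. It gives the time, the measured TCP pose, the force and the opening at its end, in the units of the state.
- r.sense(): the state, without advancing time (a new reading comes with each control period).
- r.grab_frame(name): name is "scene" or "top" or "wrist"; returns a dict with "color" (400x640x3 uint8, red, green, blue), "K" (3x3 intrinsics, pixels), "rvec" (rotation vector, rad) and "tvec" (3), from world to camera coordinates, as OpenCV has them; the wrist camera has in their place "T_tool_cam" (4x4, takes a point from camera to tool coordinates, whose origin is the TCP and whose axes are the flange's). Camera axes: x right, y down, z forward; pixel columns grow to the right and rows downward; lengths in mm; the calibration is good to about 2 mm. A picture is of the moment at which its call begins: read the wrist's pose just before it. There is no depth.
- r.sign_off(): hands the job in, once; it reports no verdict.
Trained networks look in a picture, given as the dict that the camera call returned (one of the last four; its "shot" number tells which), for a name from the list of things; names that differ only in an ending like _2 or _b are one class to them, and where a whole thing is asked for, a point or a joint stands for the part that bears it (a point fixed in the world has none). Each returns a list of dicts, best first, with "conf" (0 to 1); they miss things now and then, are a little off and sometimes report something else, mostly with a low value. They report only what shows in the picture. A call takes as long as a camera call. They do not tell look-alikes from the thing itself.
- r.silhouettes(picture, name): "mask" (400x640 bool, what is visible of it) and "location" ([column, row] in pixels, amid what is visible of it).
The state is a dict: "clock": time; "qpos": joint angles; "qvel": joint speeds; "joint_efforts": joint torques, N m; "eef_pos": TCP position; "tcp_rot": TCP orientation; "contact_force": force on the tool from outside, world axes, zero at the start; "wrist_torque": the same for the moment, N m; "opening": opening from 0.0 (shut) to 1.0 (fully open).
Only numpy, scipy, OpenCV 4.12 (cv2) and the standard library are available. Lean on these libraries where they do the work, as an engineer would, in place of code of your own. Each camera call takes 0.05 s, during which the arm holds its last target.

TASK

Mount the magnifier arm on its stand: lay its square tube into the bracket's two saddles with the lens over the specimen card. Then take the U-bolt that fits from the wooden rack and lower it over the tube, one leg on each side and through the two bracket holes, until it sits squarely down on the tube. Leave the other two U-bolts standing in the rack and the jar and the paperweight where they are.

Things in the scene. Friction and masses are not known exactly. Their poses are not given: they have to be found in the camera images.
- stand: fixed grey stand. Base board 300 x 120 x 12 mm, from x = -70 to +230 mm. Over the origin a bracket, 100 (x) x 90 (y) x 70 mm high, whose aluminium top plate (10 mm thick, open beneath) has two vertical 12 mm through holes at x = 0, y = +-19 mm, and carries two saddles. Origin on the bench under the middle between the holes; x along the saddles towards the card, z up
- seat (a point): top face of the bracket plate midway between the holes, 70 mm above the bench; axes as the stand's. Saddles at x = +-40 mm (each 14 mm long, 20 mm high) have inner faces at y = +-13 mm, flaring outward above 12 mm: the tube rests on the plate between them and passes between the holes
- card (a point): centre of the 100 x 100 mm white specimen card with a pressed brown sprig, lying on the stand's base board 148 mm in +x from the seat; axes as the stand's
- magnifier: loose magnifier arm, about 0.35 kg: steel square tube 22 x 22 mm from x = -150 to +105 mm, a round black-framed lens (96 mm across, 12 mm thick) on its +x end. Starts flat on the bench. Origin on the tube's underside at the balance point; x towards the lens, z up. Mounted, its origin lies at the seat and its x along the stand's x
- lens (a point): centre of the lens, 148 mm in +x from the arm's origin and 11 mm above the tube's underside
- rack: fixed wooden rack 240 x 50 x 30 mm, origin under its centre; three slots (64 x 12 mm, 24 mm deep) in line along its x at -75, 0 and +75 mm. In each stands one U-bolt, legs down, leg line along the rack's x, in any order. Rack and arm may change sides
- ubolt: the U-bolt that fits (middle size), steel, 0.12 kg: two 8 mm round legs, 38 mm between centres, 48 mm long below a crown 18 mm high, 10 mm thick (its x), 46 mm long (its y), flat underneath. Origin midway between the leg ends; y leg to leg, z up. Origin 6 mm above the bench in the rack, 26 mm below the seat when seated. Same either way round
- ubolt_narrow: bystander: the same but with legs 26 mm apart between centres (18 mm clear, too narrow for the tube), crown 34 mm long; stays in the rack
- ubolt_wide: bystander: the same but with legs 50 mm apart between centres (misses the holes), crown 58 mm long; stays in the rack
- jar: bystander: small amber glass jar, 56 mm across, 70 mm high, origin under its centre
- weight: bystander: squat grey steel paperweight, 50 mm across, 35 mm high, with a small knob, 47 mm high overall; origin under its centre
Things that resemble listed ones, but are neither listed nor needed, are in the scene too. What is shaped like the ubolt but green, turquoise or yellow is not meant.

How it is judged:
By the outcome, as a careful person would: the job done as asked, in the order asked, and still so for the second after the job is handed in, with the robot touching nothing.
It also fails if it takes over 72 s, if anything falls off the work surface, if the arm or the gripper's body presses on something with over 40 N, if the wrist force passes 120 N, or if a joint passes its speed limit or range.

## Working session

There is one attempt and no reset: what is moved stays moved. The work goes in short steps, Python scripts to look and compute and a tool call to move; the robot and the scene stay as the last step left them, time stands still between calls to the robot, and variables do not carry over. Pictures are saved under pics/ and viewed, and the job is handed in when it is done.

Besides the shell and the picture viewer there is one more tool, called after "Call:" as name(argument=value, ...), one argument or row to a line, values as JSON. play_rows: Moves the arm, as the interface text tells. Its arguments: {"type":"object","properties":{"moves":{"type":"array"},"newtons":{"type":"number"}},"required":["moves"]}

```bash
ls; mkdir -p pics
python3 - <<'E'
from rig import r
import cv2
s=r.sense();print(s)
for n in("scene","top"):
    p=r.grab_frame(n);cv2.imwrite(f"pics/{n}0.png",p["color"][:,:,::-1]);print(n,p["K"],p["rvec"],p["tvec"])
    for o in("magnifier","ubolt","ubolt_narrow","ubolt_wide","rack","stand","jar","weight","card","lens"):
        print(o,[(round(d["conf"],2),[int(v) for v in d["location"]]) for d in r.silhouettes(p,o)])
E
```

```text
pics
{'clock': 0.0, 'qpos': array([-1.34738577e+00,  3.53638660e-01,  1.63415433e+00, -1.43966978e-05,
        1.15517307e+00, -2.39292357e-03]), 'qvel': array([-4.56760320e-04, -6.34788933e-05, -5.45144181e-04,  6.15183065e-05,
        2.59223882e-04, -7.07596515e-05]), 'joint_efforts': array([ 9.32535731e-04, -6.05252624e+01, -3.42071199e+01,  3.48791605e-05,
        9.49213689e-03, -2.19747608e-05]), 'eef_pos': array([ 139.82486396, -608.66758174,  230.55895694]), 'tcp_rot': array([-3.14021923e+00,  9.87656707e-06,  2.25809305e-01]), 'contact_force': array([-0.06687827, -0.17009451,  0.55392528]), 'wrist_torque': array([ 0.03702609,  0.02594081, -0.05108776]), 'opening': 1.0023669895612266}
scene [[365.35775696   0.         313.31192207]
 [  0.         365.35775696 200.67283174]
 [  0.           0.           1.        ]] [ 1.38037471  2.36049214 -0.77145292] [ 241.2300121  -364.62606962 1202.14547355]
magnifier []
ubolt [(0.78, [380, 243]), (0.71, [495, 223]), (0.58, [482, 258]), (0.55, [465, 294]), (0.49, [429, 243])]
ubolt_narrow [(0.4, [437, 216])]
ubolt_wide [(0.52, [424, 270])]
rack [(0.72, [426, 250]), (0.41, [425, 270])]
stand [(0.9, [274, 221])]
jar [(0.91, [277, 146]), (0.2, [372, 208])]
weight [(0.72, [373, 207])]
card []
lens [(0.98, [197, 184])]
top [[404.25129598   0.         316.90200634]
 [  0.         404.25129598 200.42983649]
 [  0.           0.           1.        ]] [ 2.1476817  -2.17177874  0.1064914 ] [ 35.54130097 580.14357395 949.48635474]
magnifier [(0.79, [447, 184])]
ubolt [(0.74, [150, 237]), (0.73, [150, 284]), (0.68, [238, 208]), (0.49, [156, 196])]
ubolt_narrow []
ubolt_wide [(0.47, [195, 198])]
rack []
stand [(0.83, [341, 187]), (0.61, [199, 262])]
jar [(0.89, [394, 263])]
weight [(0.92, [268, 249]), (0.61, [195, 229])]
card [(0.59, [345, 185])]
lens [(0.97, [449, 187]), (0.37, [191, 199])]
```

View pics/scene0.png

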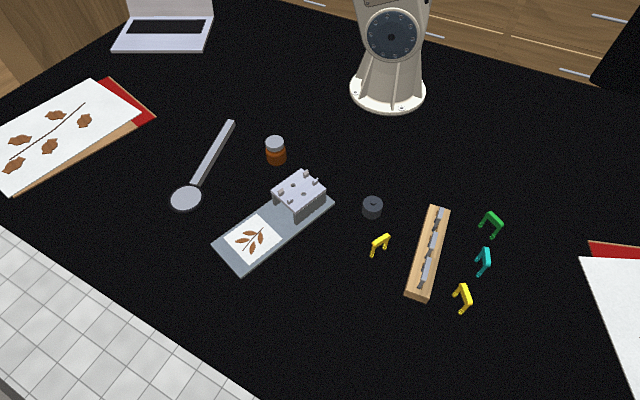

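View pics/top0.png

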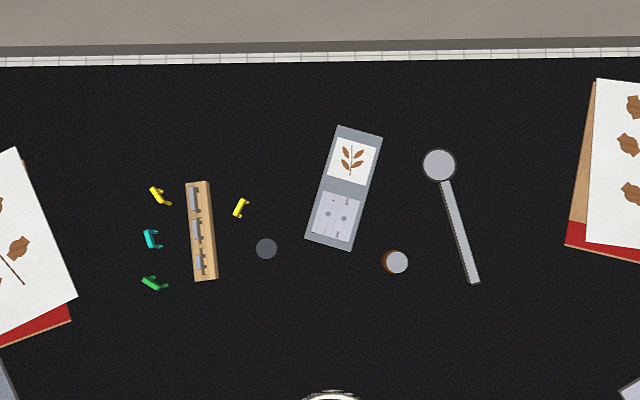

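The scene image shows the stand at (274,221), the magnifier with its lens at (186,198), and the rack at (427,255) holding three grey U-bolts. The yellow, green and turquoise ones lie loose. In the top image the rack is at (200,230), the stand at (344,188), and the magnifier runs from (439,165) to (475,283). I'll measure from enlarged crops.

```bash
cat > h.py <<'E'
import numpy as np, cv2
from scipy.spatial.transform import Rotation as Ro
from rig import r
def cam(p,s=None):
    if "rvec" in p:
        R=cv2.Rodrigues(np.array(p["rvec"],float))[0]; t=np.array(p["tvec"],float).ravel()
    else:
        T=np.eye(4);T[:3,:3]=Ro.from_euler("xyz",s["tcp_rot"]).as_matrix();T[:3,3]=s["eef_pos"]
        W=np.linalg.inv(T@np.array(p["T_tool_cam"])); R=W[:3,:3];t=W[:3,3]
    return np.array(p["K"]),R,t
def ray(c,uv,z):
    K,R,t=c; d=R.T@np.linalg.inv(K)@np.array([uv[0],uv[1],1.]); o=-R.T@t
    return o+d*(z-o[2])/d[2]
def proj(c,X):
    K,R,t=c; q=(R@np.atleast_2d(X).T).T+t; q=q@K.T; return q[:,:2]/q[:,2:]
def crop(p,name,x0,y0,w,h,k):
    cv2.imwrite("pics/"+name,cv2.resize(np.ascontiguousarray(p["color"][y0:y0+h,x0:x0+w,::-1]),None,fx=k,fy=k,interpolation=cv2.INTER_CUBIC))
E
python3 - <<'E'
from h import *
p=r.grab_frame("top");c=cam(p)
crop(p,"t_rack.png",130,170,130,125,6)
crop(p,"t_stand.png",290,115,200,180,4)
for n,uv,z in[("lens",(439,165),12),("tubeend",(475,283),22),("stand",(337,218),70),("rack",(200,231),30)]:print(n,ray(c,uv,z).round(0))
E
```

```text
lens [ 668. -276.   12.]
tubeend [ 379. -346.   22.]
stand [535. -18.  70.]
rack [510. 313.  30.]
```

Run:
```python
from h import *
p=r.grab_frame("scene")
crop(p,"s_rack.png",360,190,150,120,5)
```

```text
(no output)
```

View pics/t_rack.png

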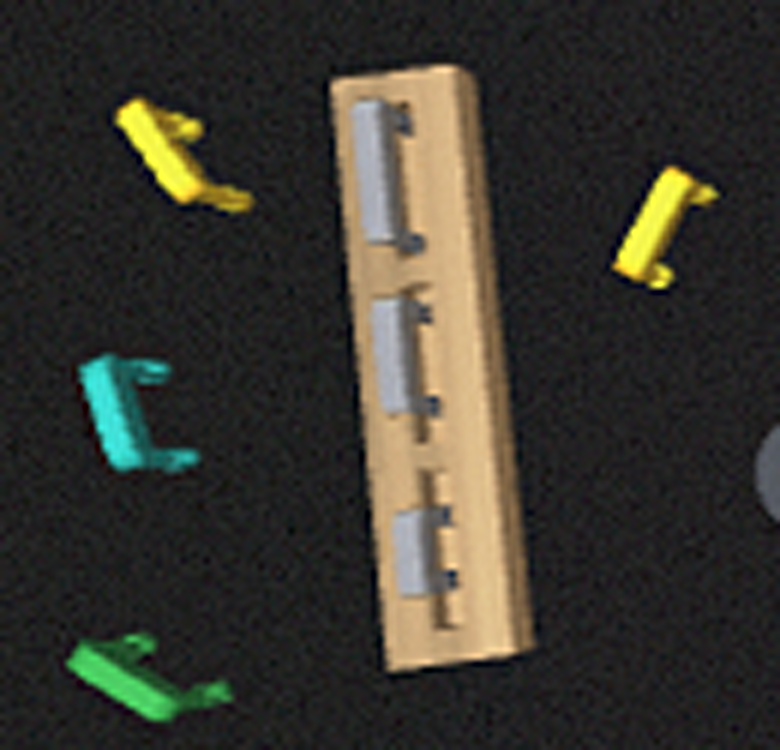

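View pics/t_stand.png

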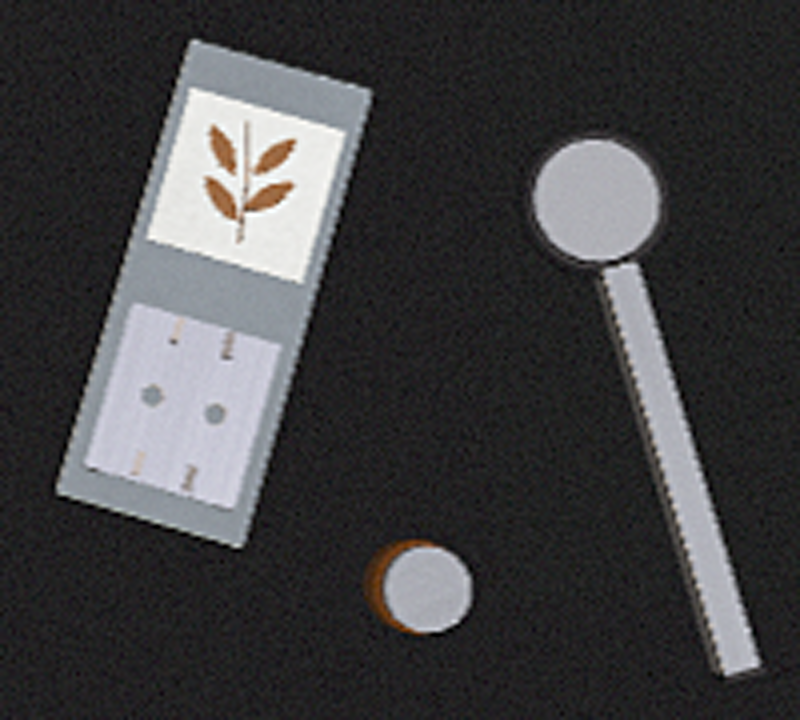

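View pics/s_rack.png

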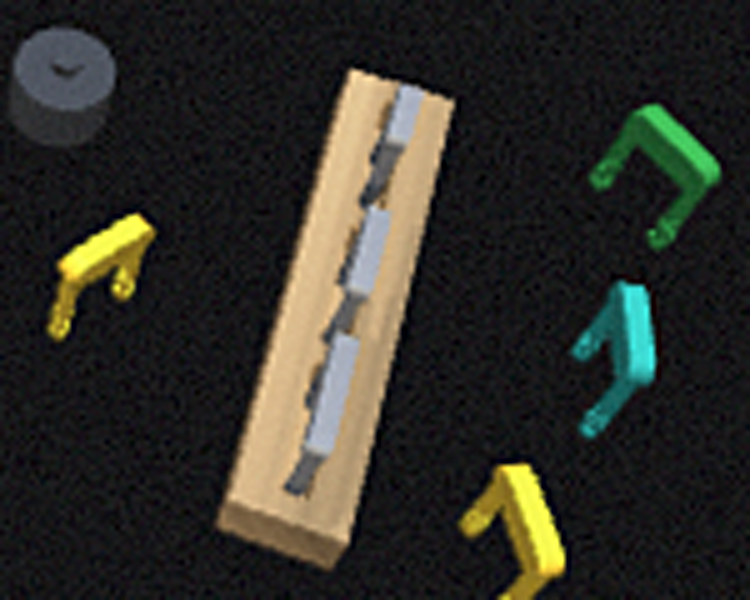

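Crown lengths in the top view are about 24, 19.5 and 14.5 px, which matches 58:46:34. So the U-bolt that fits is the grey one in the middle slot, at top (196,229) and scene (433,240). The scene crop agrees, with the longest and shortest at the ends. Next I compute poses.

```bash
cat >> h.py <<'E'
def go(pos,yaw,tilt=None):
    """turn(deg) and shift(mm) to TCP target, tool down with tool x at yaw"""
    s=r.sense();R0=Ro.from_euler("xyz",s["tcp_rot"]);R1=Ro.from_euler("xyz",[np.pi,0,yaw])
    print("clock",round(s["clock"],2),"turn",(R0.inv()*R1).as_rotvec(degrees=True).round(1),"shift",R0.inv().apply(np.array(pos)-s["eef_pos"]).round(1))
def st():
    s=r.sense();print("clk",round(s["clock"],2),"tcp",s["eef_pos"].round(1),"rpy",np.degrees(s["tcp_rot"]).round(2),"F",s["contact_force"].round(1),"T",s["wrist_torque"].round(2),"open",round(s["opening"],3));return s
E
python3 - <<'E'
from h import *
p=r.grab_frame("top");c=cam(p)
f=lambda x0,y0,k,u,v:((u+.5)/k-.5+x0,(v+.5)/k-.5+y0)
S=lambda u,v,z:ray(c,f(290,115,4,u,v),z)
K=lambda u,v,z:ray(c,f(130,170,6,u,v),z)
a,b=S(152,396,70),S(215,414,70);d=a-b;print("seat",((a+b)/2).round(1),"yaw",np.degrees(np.arctan2(-d[0],d[1])).round(1),np.linalg.norm(d))
q=[S(*x,12) for x in((192,40),(372,91),(242,547),(58,493))];d=q[0]-q[3];d2=q[1]-q[2];print("board",np.array(q).round(0),[np.degrees(np.arctan2(e[1],e[0])).round(1) for e in(d,d2)])
l=S(597,200,17)
e=(S(721,676,22)+S(761,666,22))/2; n=(S(604,272,22)+S(637,263,22))/2
d=n-e;print("lens",l.round(1),"end",e.round(1),"near",n.round(1),np.degrees(np.arctan2(d[1],d[0])),np.linalg.norm(d))
d=l-e;print(np.degrees(np.arctan2(d[1],d[0])),np.linalg.norm(d[:2]))
u=[K(*x,72) for x in((372,298),(403,298),(414,410),(385,412))];m=np.mean(u,0);d=(u[0]+u[1]-u[2]-u[3])/2
print("ub",m.round(1),np.degrees(np.arctan2(d[1],d[0])),np.linalg.norm(d))
u=[K(*x,30) for x in((331,80),(458,67),(517,654),(388,671))];m=np.mean(u,0);d=(u[0]+u[1]-u[2]-u[3])/2
print("rack",m.round(1),np.degrees(np.arctan2(d[1],d[0])),np.linalg.norm(d))
go([510,-314,200],np.radians(13.6))
E
```

```text
seat [539.7 -14.1  70. ] yaw -16.6 37.98861998393147
board [[ 775.  -25.   12.]
 [ 740. -138.   12.]
 [ 457.  -51.   12.]
 [ 491.   62.   12.]] [np.float64(-17.0), np.float64(-17.1)]
lens [ 667.9 -274.3   17. ] end [ 380.2 -346.1   22. ] near [ 624.7 -285.4   22. ] 13.953156377605225 251.86530539571757
14.01437362921227 296.52013085136997
ub [513.6 311.6  72. ] 7.355903865780625 44.02798199771423
rack [511.4 312.7  30. ] 6.845270237053239 239.2165635814678
clock 1.25 turn [-0.   0.  -0.7] shift [ 426.8 -204.8   31.3]
```

Call:
play_rows(
  moves=[
    [[0,0,-1],[220,-100,20],1],
    [[0,0,-1],[440,-205,45],1],
    [[0,0,-1],[440,-205,45],1],
    [[0,0,-1],[440,-205,45],1],
    [[0,0,-1],[440,-205,45],1],
    [[0,0,-1],[440,-205,45],1],
    [[0,0,-1],[440,-205,45],1],
    [[0,0,-1],[440,-205,45],1],
    [[0,0,-1],[440,-205,45],1],
    [[0,0,-1],[440,-205,45],1],
    [[0,0,-1],[440,-205,45],1],
    [[0,0,-1],[440,-205,45],1],
    [[0,0,-1],[440,-205,45],1],
    [[0,0,-1],[440,-205,45],1],
  ],
)

```text
clock: 2.65
eef_pos: [521.9, -311.8, 186.5]
tcp_rot: [3.141, 0.0, 0.242]
contact_force: [0.8, -0.1, -0.0]
opening: 0.995
```

Run:
```python
from h import *
s=st();p=r.grab_frame("wrist");c=cam(p,s);cv2.imwrite("pics/w1.png",p["color"][:,:,::-1]);print(p["T_tool_cam"])
print(proj(c,[[525,-310,22],[380,-346,22],[668,-275,17]]))
```

```text
clk 2.65 tcp [ 521.9 -311.8  186.5] rpy [1.7999e+02 1.0000e-02 1.3850e+01] F [ 0.8 -0.1 -0. ] T [-0.06  0.   -0.02] open 0.995
[[-4.41900856e-04 -9.50643697e-01 -3.10284330e-01  7.94340832e+01]
 [ 9.99999900e-01 -4.41630140e-04 -7.11215514e-05  9.07943505e-01]
 [-6.94196573e-05 -3.10284330e-01  9.50643798e-01 -1.43037332e+02]
 [ 0.00000000e+00  0.00000000e+00  0.00000000e+00  1.00000000e+00]]
[[316.96417375 174.77706505]
 [317.43271079 289.92705886]
 [316.89494705  24.01296592]]
```

View pics/w1.png

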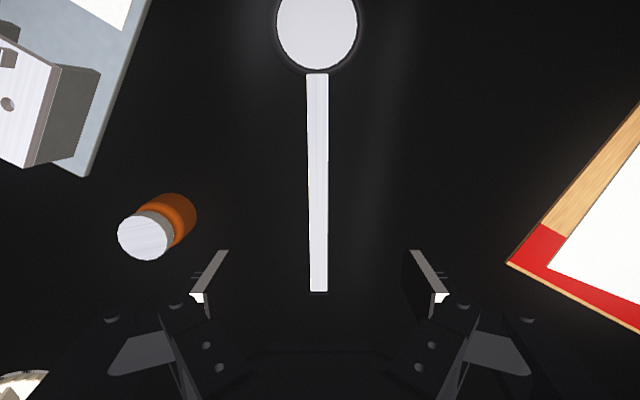

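Run:
```python
from h import *
go([524.5,-310,4],np.radians(14))
```

```text
clock 2.7 turn [ 0.   0.  -0.2] shift [  2.9  -1.2 182.5]
```

Call:
play_rows(
  moves=[
    [[0,0,0],[3,-1,50],1],
    [[0,0,0],[3,-1,95],1],
    [[0,0,0],[3,-1,140],1],
    [[0,0,0],[3,-1,170],1],
    [[0,0,0],[3,-1,182],1],
    [[0,0,0],[3,-1,182],0.9],
    [[0,0,0],[3,-1,182],0],
    [[0,0,0],[3,-1,182],0],
    [[0,0,0],[3,-1,182],0],
    [[0,0,0],[3,-1,182],0],
    [[0,0,0],[3,-1,182],0],
    [[0,0,0],[3,-1,182],0],
    [[0,0,0],[3,-1,182],0],
    [[0,0,0],[3,-1,182],0],
    [[0,0,0],[3,-1,182],0],
    [[0,0,0],[3,-1,182],0],
  ],
  newtons=60,
)

```text
clock: 4.3
eef_pos: [525.5, -310.6, 6.0]
tcp_rot: [3.14, -0.001, 0.242]
contact_force: [-1.1, 0.4, 9.1]
opening: 0.24
```

Run:
```python
from h import *
st()
```

```text
clk 4.3 tcp [ 525.5 -310.6    6. ] rpy [ 1.7991e+02 -8.0000e-02  1.3850e+01] F [-1.1  0.4  9.1] T [ 0.07  0.23 -0.03] open 0.24
```

Call:
play_rows(
  moves=[
    [[0,0,0],[0,0,-15],0],
    [[0,0,0],[0,0,-40],0],
    [[0,0,0],[0,0,-80],0],
    [[0,0,0],[0,0,-120],0],
    [[0,0,0],[0,0,-160],0],
    [[0,0,0],[0,0,-160],0],
    [[0,0,0],[0,0,-160],0],
    [[0,0,0],[0,0,-160],0],
  ],
)

```text
clock: 5.1
eef_pos: [524.2, -309.8, 165.0]
tcp_rot: [3.141, 0.0, 0.242]
contact_force: [-0.1, 0.0, -2.9]
opening: 0.238
```

Run:
```python
from h import *
s=st();p=r.grab_frame("wrist");c=cam(p,s);cv2.imwrite("pics/w2.png",p["color"][:,:,::-1])
R=Ro.from_euler("xyz",s["tcp_rot"]).as_matrix()
# assumed magnifier frame: underside 6mm below->tool z = +? 
for z in(0,2,6):
  X=[s["eef_pos"]+R@np.array([x,0,z-h]) for x,h in((105,22),(148,17),(-150,22))]
  print(z,proj(c,X).round(1).tolist())
go([539.7,-14.1,160],np.radians(-16.8))
```

```text
clk 5.1 tcp [ 524.2 -309.8  165. ] rpy [1.7999e+02 1.0000e-02 1.3860e+01] F [-0.1  0.  -2.9] T [0.   0.05 0.  ] open 0.238
0 [[316.3, 30.2], [316.0, -107.7], [317.5, 473.9]]
2 [[316.3, 31.5], [316.0, -103.8], [317.5, 470.2]]
6 [[316.4, 33.8], [316.1, -96.3], [317.5, 462.9]]
clock 5.15 turn [-0.   0.  30.7] shift [  85.9 -283.3    4.6]
```

View pics/w2.png

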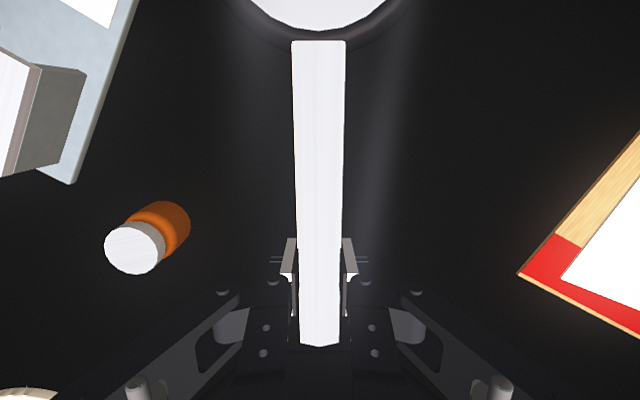

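Call:
play_rows(
  moves=[
    [[0,0,8],[20,-60,0],0],
    [[0,0,15],[40,-120,0],0],
    [[0,0,22],[60,-180,0],0],
    [[0,0,27],[75,-235,0],0],
    [[0,0,30.7],[88,-283,5],0],
    [[0,0,30.7],[88,-283,15],0],
    [[0,0,30.7],[88,-283,30],0],
    [[0,0,30.7],[88,-283,35],0],
    [[0,0,30.7],[88,-283,35],0],
    [[0,0,30.7],[88,-283,35],0],
    [[0,0,30.7],[88,-283,35],0],
    [[0,0,30.7],[88,-283,35],0],
  ],
)

```text
clock: 6.35
eef_pos: [542.1, -14.7, 130.1]
tcp_rot: [-3.141, -0.0, -0.295]
contact_force: [-0.9, -0.8, -3.1]
opening: 0.239
```

Run:
```python
from h import *
s=st();p=r.grab_frame("wrist");c=cam(p,s);cv2.imwrite("pics/w3.png",p["color"][:,:,::-1])
crop(p,"w3c.png",200,60,240,180,3)
p=r.grab_frame("scene");crop(p,"s3c.png",180,130,190,150,4)
p=r.grab_frame("top");crop(p,"t3c.png",270,110,160,150,5)
```

```text
clk 6.35 tcp [542.1 -14.7 130.1] rpy [-179.99   -0.    -16.92] F [-0.9 -0.8 -3.1] T [-0.02  0.03  0.03] open 0.239
```

View pics/w3.png

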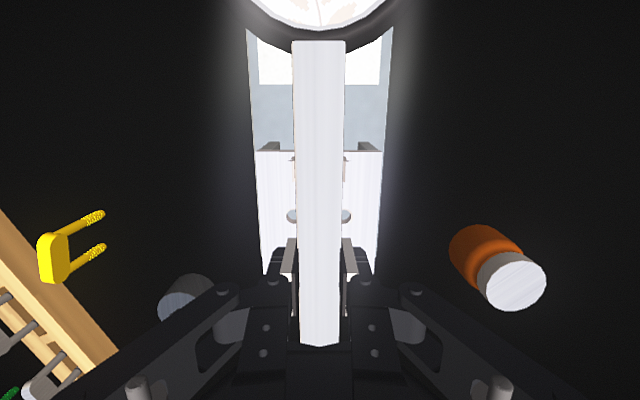

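View pics/s3c.png

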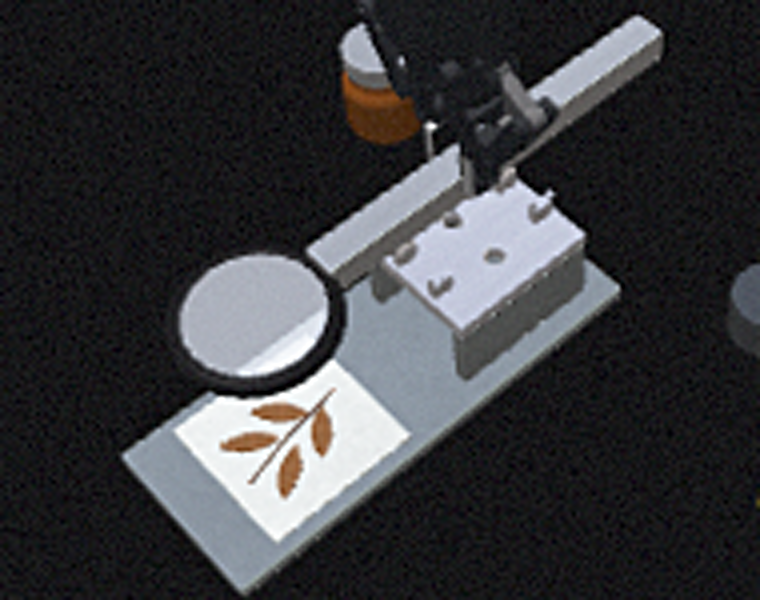

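View pics/t3c.png

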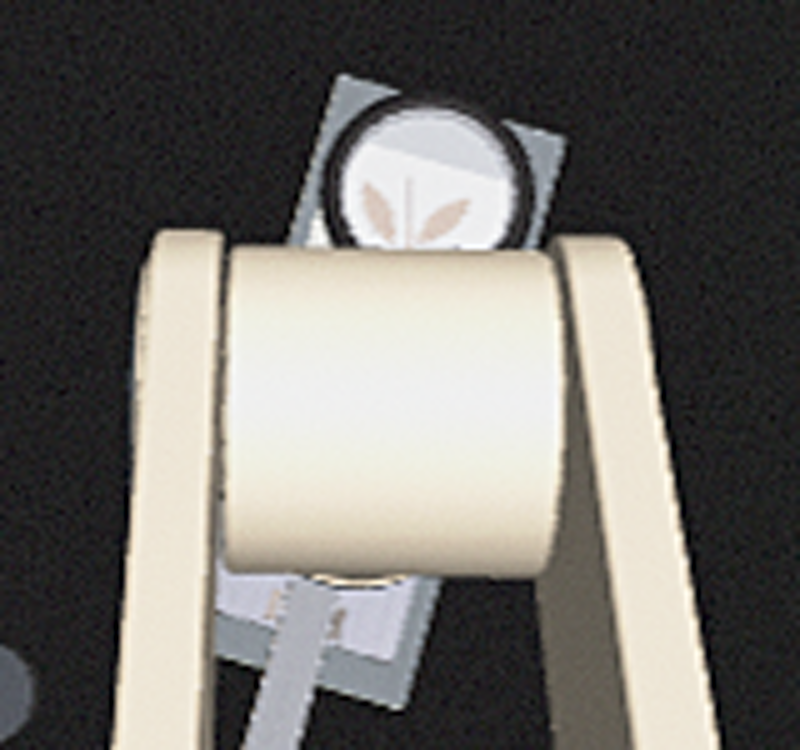

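View pics/w3c.png

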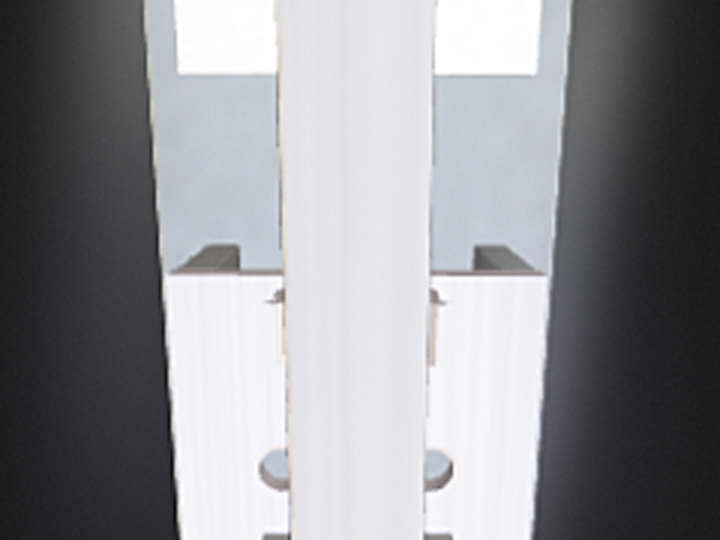

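Run:
```python
from h import *
p=r.grab_frame("scene");c=cam(p)
f=lambda u,v:((u+.5)/4-.5+180,(v+.5)/4-.5+130)
a,b=[ray(c,f(*x),70) for x in((452,220),(496,256))]
# a = one hole, b = other
d=b-a;print(((a+b)/2).round(1),np.degrees(np.arctan2(-d[0],d[1])),np.linalg.norm(d))
s=st();p=r.grab_frame("wrist");c=cam(p,s)
a,b=[ray(c,x,70) for x in((292,216),(346,216))];print(a,b,(a+b)/2,np.linalg.norm(a-b))
```

```text
[539.6 -12.1  70. ] -15.854809813317594 38.6106782223175
clk 6.55 tcp [541.9 -14.2 129.9] rpy [-1.800e+02  1.000e-02 -1.687e+01] F [ 0.5 -0.  -2. ] T [-0.   -0.02  0.  ] open 0.243
[545.15803903   5.221121    70.        ] [533.20981401 -34.13548112  70.        ] [539.18392652 -14.45718006  70.        ] 41.13030770002968
```

Call:
play_rows(
  moves=[
    [[0,0,0],[0,0,15],0],
    [[0,0,0],[0,0,28],0],
    [[0,0,0],[0,0,36],0],
    [[0,0,0],[0,0,42],0],
    [[0,0,0],[0,0,47],0],
    [[0,0,0],[0,0,50],0],
    [[0,0,0],[0,0,52],0],
    [[0,0,0],[0,0,52],0],
    [[0,0,0],[0,0,52],0],
  ],
)

```text
clock: 7.5
eef_pos: [542.0, -14.0, 78.1]
tcp_rot: [-3.141, 0.0, -0.294]
contact_force: [-0.1, 0.1, -2.6]
opening: 0.235
```

Run:
```python
from h import *
s=st();p=r.grab_frame("wrist");crop(p,"w4c.png",200,60,240,180,3)
p=r.grab_frame("scene");crop(p,"s4c.png",180,130,190,150,4)
```

```text
clk 7.5 tcp [542.  -14.   78.1] rpy [-179.99    0.    -16.86] F [-0.1  0.1 -2.6] T [-0.   -0.01 -0.05] open 0.235
```

View pics/s4c.png

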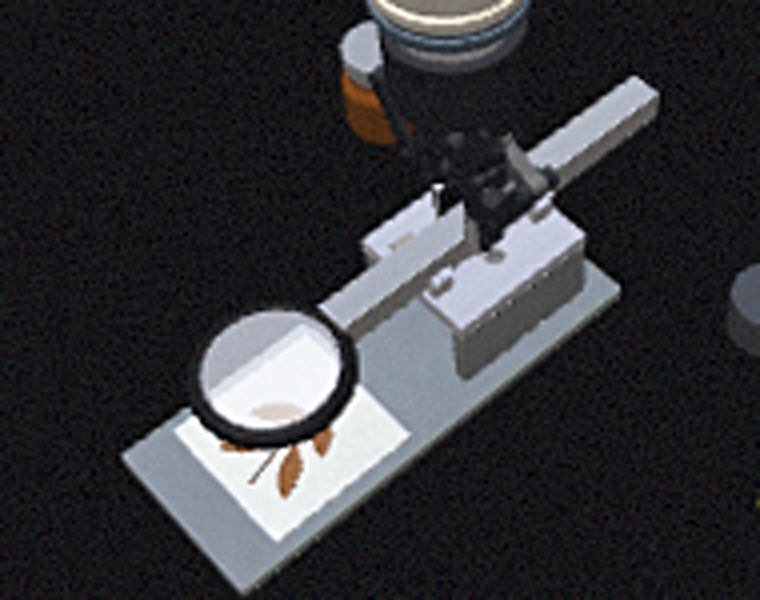

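View pics/w4c.png

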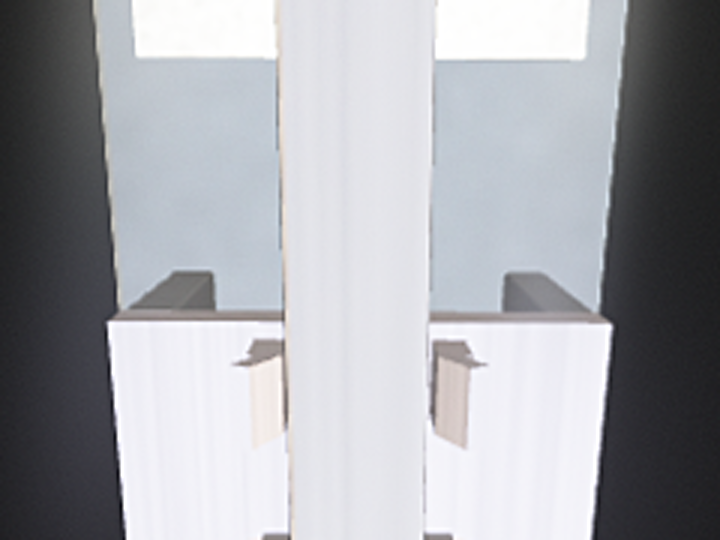

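Aligned between the saddles and still in free air. I'll lower it the last few mm, watching the force.

Call:
play_rows(
  moves=[
    [[0,0,0],[0,0,1],0],
    [[0,0,0],[0,0,2],0],
    [[0,0,0],[0,0,2],0],
    [[0,0,0],[0,0,2],0],
  ],
)

```text
clock: 8.0
eef_pos: [542.0, -14.1, 76.1]
tcp_rot: [-3.141, -0.0, -0.294]
contact_force: [0.7, -0.3, -3.1]
opening: 0.243
```

Call:
play_rows(
  moves=[
    [[0,0,0],[0,0,1],0],
    [[0,0,0],[0,0,2],0],
    [[0,0,0],[0,0,2],0],
    [[0,0,0],[0,0,2],0],
  ],
)

```text
clock: 8.4
eef_pos: [542.0, -14.1, 75.9]
tcp_rot: [-3.141, -0.0, -0.294]
contact_force: [-8.5, 0.4, 22.0]
opening: 0.242
```

Call:
play_rows(
  moves=[
    [[0,0,0],[0,0,-1],0],
    [[0,0,0],[0,0,-1],0.6],
    [[0,0,0],[0,0,-1],0.6],
    [[0,0,0],[0,0,-1],0.6],
    [[0,0,0],[0,0,-1],0.6],
    [[0,0,0],[0,0,-1],0.6],
    [[0,0,0],[0,0,-20],0.6],
    [[0,0,0],[0,0,-50],0.8],
    [[0,0,0],[0,0,-90],1],
    [[0,0,0],[0,0,-130],1],
    [[0,0,0],[0,0,-130],1],
    [[0,0,0],[0,0,-130],1],
  ],
)

```text
clock: 9.6
eef_pos: [542.5, -14.1, 206.8]
tcp_rot: [-3.141, -0.002, -0.294]
contact_force: [-0.7, -0.2, -0.2]
opening: 0.996
```

Run:
```python
from h import *
s=st();p=r.grab_frame("wrist");cv2.imwrite("pics/w5.png",p["color"][:,:,::-1])
p=r.grab_frame("scene");crop(p,"s5c.png",180,130,190,150,4)
go([512.5,312,140],np.radians(7))
```

```text
clk 9.6 tcp [542.5 -14.1 206.8] rpy [-1.7995e+02 -1.3000e-01 -1.6860e+01] F [-0.7 -0.2 -0.2] T [-0.    0.02  0.01] open 0.996
clock 9.7 turn [ -0.    0.1 -23.9] shift [-121.9 -303.7   65. ]
```

View pics/w5.png

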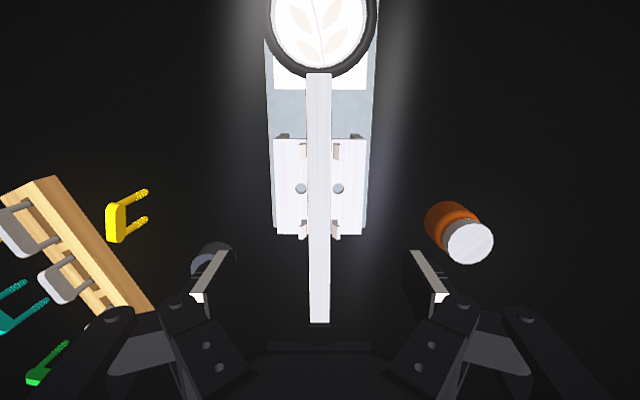

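View pics/s5c.png

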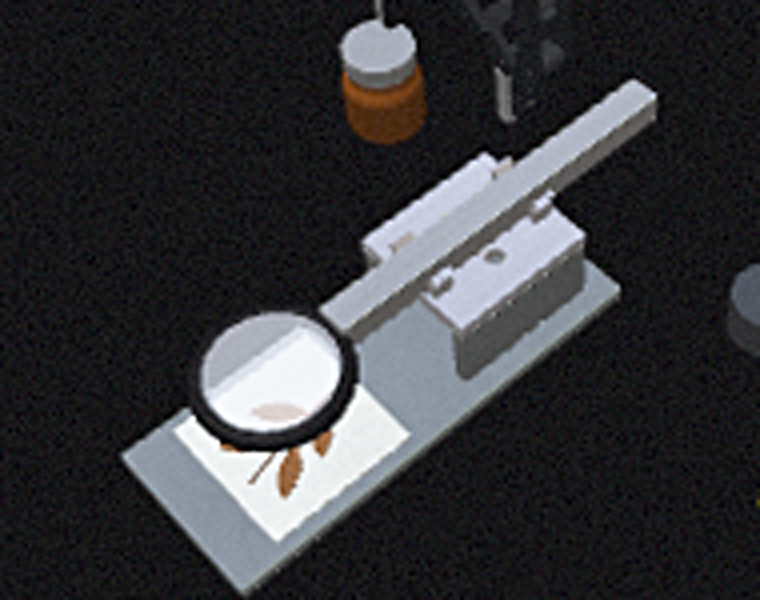

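Run:
```python
from h import *
s=st();p=r.grab_frame("wrist");c=cam(p,s)
e=ray(c,(319,322),92);f=ray(c,(318.5,73),92);h=(ray(c,(300.5,188),70)+ray(c,(338,188),70))/2
y=np.radians(-16.86);u=np.array([np.cos(y),np.sin(y),0]);v=np.array([-u[1],u[0],0])
for q in(e,f):print((q-h)@u,(q-h)@v)
print(h)
crop(p,"w5c.png",220,60,200,270,2)
```

```text
clk 9.7 tcp [541.2 -14.1 204.9] rpy [ 1.7999e+02  8.0000e-02 -1.6860e+01] F [-0.4 -0.5 -0.7] T [ 0.06 -0.04 -0.02] open 0.998
-146.7377570145059 0.30135071134183666
105.26993792220976 0.657137377372468
[538.24648076 -14.61749959  70.        ]
```

Call:
play_rows(
  moves=[
    [[0,0,-5],[-20,-50,0],1],
    [[0,0,-12],[-60,-150,0],1],
    [[0,0,-24],[-122,-304,0],1],
    [[0,0,-24],[-122,-304,20],1],
    [[0,0,-24],[-122,-304,30],1],
    [[0,0,-24],[-122,-304,40],1],
    [[0,0,-24],[-122,-304,40],1],
    [[0,0,-24],[-122,-304,40],1],
    [[0,0,-24],[-122,-304,40],1],
    [[0,0,-24],[-122,-304,40],1],
    [[0,0,-24],[-122,-304,40],1],
    [[0,0,-24],[-122,-304,40],1],
  ],
)

```text
clock: 10.95
eef_pos: [512.8, 311.3, 165.1]
tcp_rot: [-3.141, 0.002, 0.123]
contact_force: [-0.6, -0.5, -0.1]
opening: 0.995
```

Run:
```python
from h import *
s=st();p=r.grab_frame("wrist");c=cam(p,s);cv2.imwrite("pics/w6.png",p["color"][:,:,::-1])
crop(p,"w6c.png",220,60,200,190,4)
print(proj(c,[[513,312,72]]))
```

```text
clk 10.95 tcp [512.8 311.3 165.1] rpy [-1.7997e+02  9.0000e-02  7.0500e+00] F [-0.6 -0.5 -0.1] T [-0.03 -0.   -0.01] open 0.995
[[316.98062517 198.12320765]]
```

View pics/w6.png

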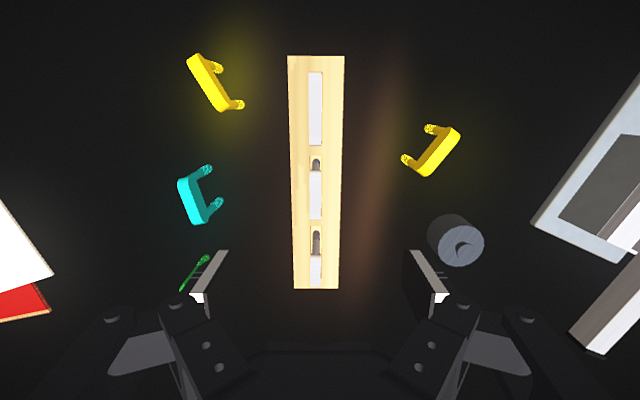

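View pics/w6c.png

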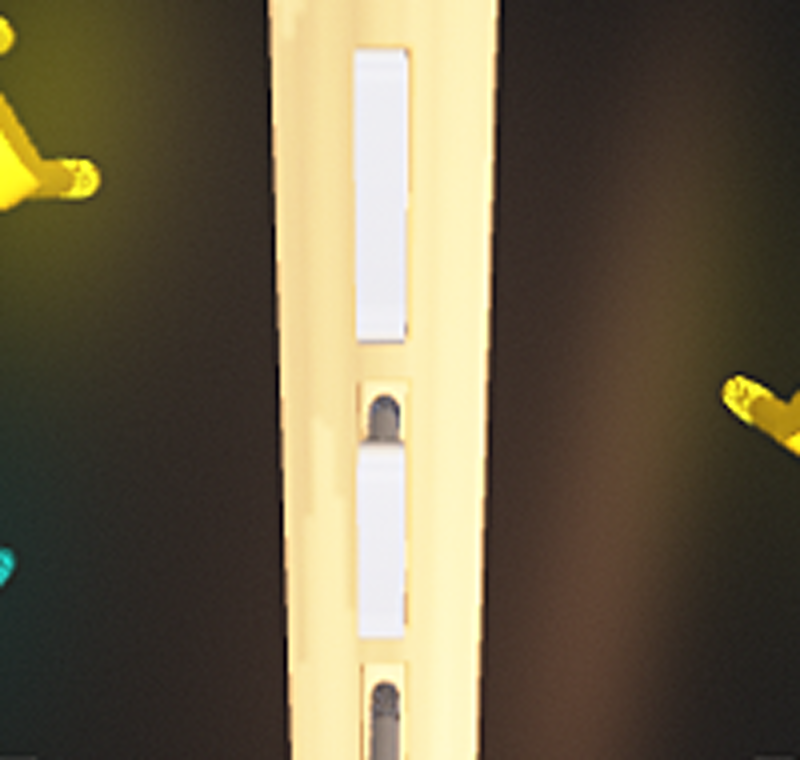

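Run:
```python
from h import *
s=st();p=r.grab_frame("wrist");c=cam(p,s)
f=lambda u,v:((u+.5)/4-.5+220,(v+.5)/4-.5+60)
a,b=ray(c,f(381,443),72),ray(c,f(381,637),72);d=a-b
print(a,b,(a+b)/2,np.linalg.norm(d),np.degrees(np.arctan2(d[1],d[0])))
q=[ray(c,(x,y),30) for x,y in((316,56),(316.5,288))];d=q[0]-q[1];print("rack",(q[0]+q[1])/2,np.degrees(np.arctan2(d[1],d[0])),np.linalg.norm(d))
m=(a+b)/2
go([m[0],m[1],57.5],np.radians(7))
```

```text
clk 11.0 tcp [512.8 311.5 165.1] rpy [-1.7996e+02  9.0000e-02  7.0600e+00] F [ 0.4 -0.5 -0.1] T [0.06 0.05 0.01] open 1.003
[537.19464194 316.8904975   72.        ] [493.39228985 311.67020308  72.        ] [515.2934659  314.28035029  72.        ] 44.11232846114675 6.79636316825555
rack [510.57426331 312.8559187   30.        ] 7.002502685202813 240.0161499362716
clock 11.05 turn [-0.   0.1  0.1] shift [  3.   -2.3 107.6]
```

Call:
play_rows(
  moves=[
    [[0,0,0],[2,-3,40],1],
    [[0,0,0],[2,-3,75],1],
    [[0,0,0],[2,-3,98],0.8],
    [[0,0,0],[2,-3,107],0.6],
    [[0,0,0],[2,-3,107],0.6],
    [[0,0,0],[2,-3,107],0.3],
    [[0,0,0],[2,-3,107],0],
    [[0,0,0],[2,-3,107],0],
    [[0,0,0],[2,-3,107],0],
    [[0,0,0],[2,-3,107],0],
    [[0,0,0],[2,-3,107],0],
    [[0,0,0],[2,-3,107],0],
    [[0,0,0],[2,-3,107],0],
    [[0,0,0],[2,-3,107],0],
  ],
  newtons=60,
)

```text
clock: 12.45
eef_pos: [515.0, 315.3, 59.6]
tcp_rot: [-3.14, -0.001, 0.123]
contact_force: [-0.4, -0.8, 5.4]
opening: 0.093
```

Run:
```python
from h import *
s=st();p=r.grab_frame("scene");crop(p,"s7c.png",360,170,150,130,5)
p=r.grab_frame("wrist");cv2.imwrite("pics/w7.png",p["color"][:,:,::-1])
```

```text
clk 12.45 tcp [515.  315.3  59.6] rpy [-1.7991e+02 -4.0000e-02  7.0700e+00] F [-0.4 -0.8  5.4] T [-0.12  0.08 -0.11] open 0.093
```

View pics/s7c.png

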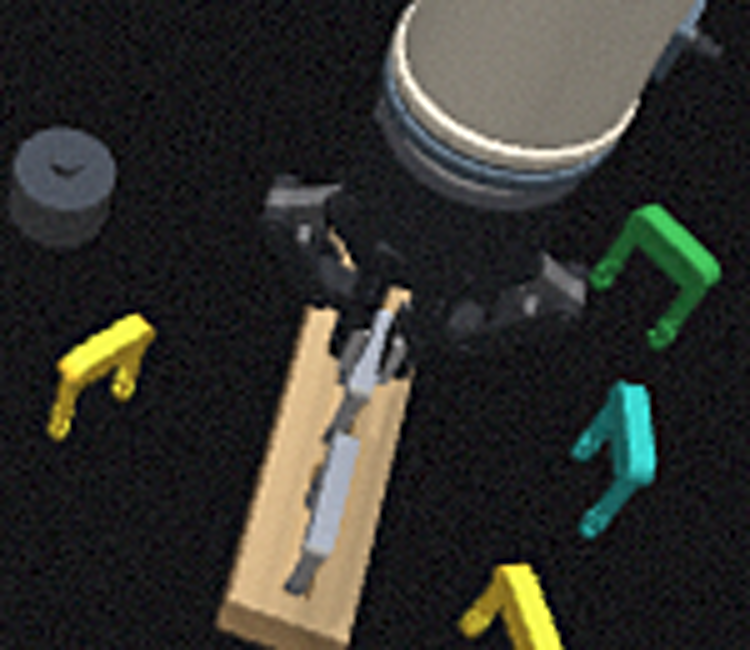

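View pics/w7.png

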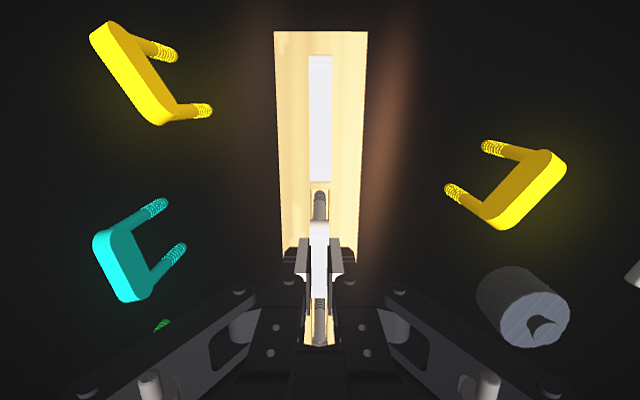

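Call:
play_rows(
  moves=[
    [[0,0,0],[0,0,-8],0],
    [[0,0,0],[0,0,-20],0],
    [[0,0,0],[0,0,-40],0],
    [[0,0,0],[0,0,-80],0],
    [[0,0,0],[0,0,-130],0],
    [[0,0,0],[0,0,-130],0],
    [[0,0,0],[0,0,-130],0],
    [[0,0,0],[0,0,-130],0],
  ],
)

```text
clock: 13.35
eef_pos: [514.3, 314.7, 189.1]
tcp_rot: [-3.141, 0.0, 0.123]
contact_force: [-0.1, -0.4, -0.9]
opening: 0.097
```

Run:
```python
from h import *
s=st();p=r.grab_frame("wrist");cv2.imwrite("pics/w8.png",p["color"][:,:,::-1]);crop(p,"w8c.png",240,190,160,150,5)
c=cam(p,s);R=Ro.from_euler("xyz",s["tcp_rot"]).as_matrix()
for x in(-25,-23,-19,0,19,23):
  print(x,[proj(c,[s["eef_pos"]+R@np.array([x,0,z])]).round(1).tolist()[0] for z in(-12.4,53.6)])
go([539.6,-14.2,185],np.radians(-16.9+90))
p=r.grab_frame("scene");crop(p,"s8c.png",340,130,190,150,4)
```

```text
clk 13.35 tcp [514.3 314.7 189.1] rpy [-1.7994e+02  3.0000e-02  7.0700e+00] F [-0.1 -0.4 -0.9] T [ 0.03  0.02 -0.02] open 0.097
-25 [[317.1, 303.6], [317.6, 246.0]]
-23 [[317.1, 300.5], [317.6, 243.7]]
-19 [[317.1, 294.3], [317.6, 238.9]]
0 [[317.0, 263.4], [317.5, 215.6]]
19 [[316.9, 230.0], [317.5, 191.0]]
23 [[316.9, 222.6], [317.5, 185.7]]
clock 13.4 turn [ -0.1   0.1 -66. ] shift [-15.2 329.4   3.3]
```

View pics/w8c.png

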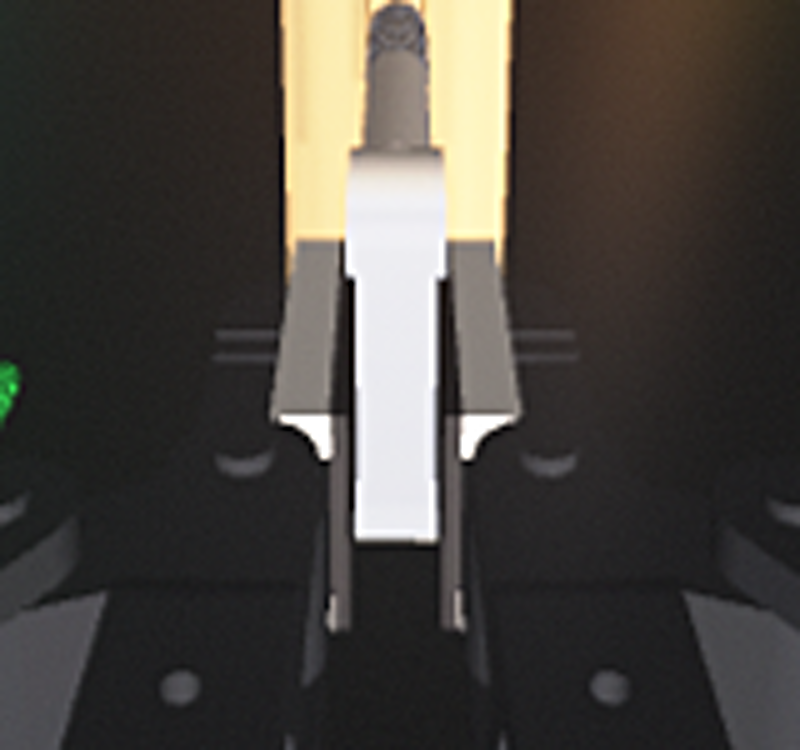

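View pics/s8c.png

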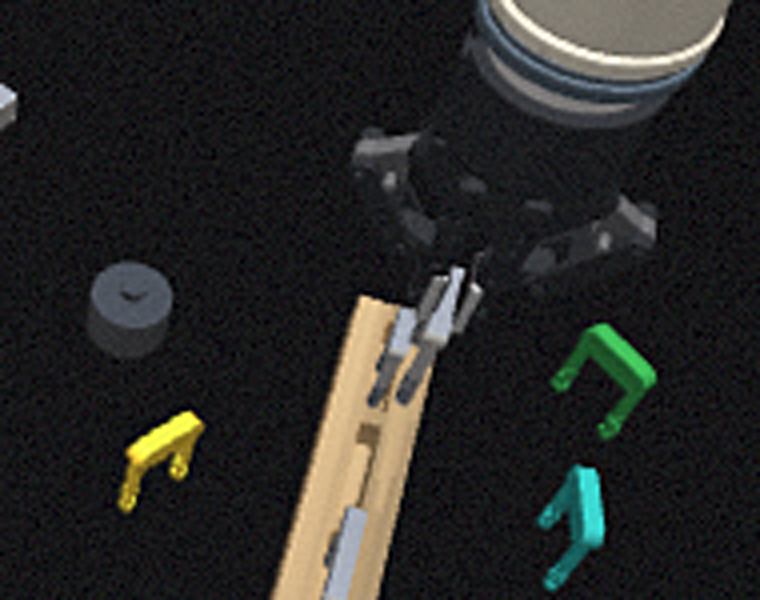

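Run:
```python
import cv2
a=cv2.imread("pics/w8.png")[160:310,260:380];cv2.imwrite("pics/w8d.png",cv2.resize(a,None,fx=5,fy=5,interpolation=cv2.INTER_CUBIC)[:600])
```

```text
(no output)
```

View pics/w8d.png

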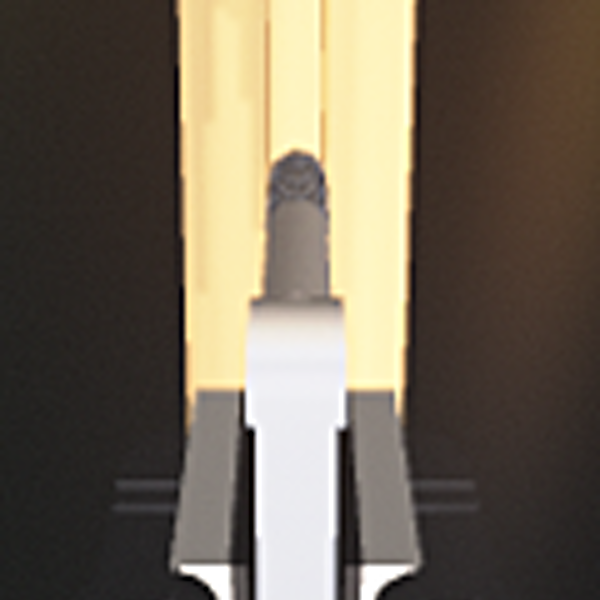

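Call:
play_rows(
  moves=[
    [[0,0,-8],[-2,40,0],0],
    [[0,0,-16],[-4,80,0],0],
    [[0,0,-24],[-6,120,0],0],
    [[0,0,-32],[-8,160,0],0],
    [[0,0,-40],[-10,200,0],0],
    [[0,0,-48],[-12,240,0],0],
    [[0,0,-56],[-14,280,0],0],
    [[0,0,-66],[-15,329.5,0],0],
    [[0,0,-66],[-15,329.5,5],0],
    [[0,0,-66],[-15,329.5,12],0],
    [[0,0,-66],[-15,329.5,18],0],
    [[0,0,-66],[-15,329.5,18],0],
    [[0,0,-66],[-15,329.5,18],0],
    [[0,0,-66],[-15,329.5,18],0],
  ],
)

```text
clock: 14.85
eef_pos: [539.8, -13.5, 170.2]
tcp_rot: [-3.14, 0.0, 1.276]
contact_force: [0.6, -0.3, -0.3]
opening: 0.099
```

Run:
```python
from h import *
s=st();p=r.grab_frame("wrist");cv2.imwrite("pics/w9.png",p["color"][:,:,::-1]);
p=r.grab_frame("scene");crop(p,"s9c.png",250,140,120,100,6)
go([539.6,-14.2,170],np.radians(-16.9+90))
c=cam(p);y=np.radians(-16.9);v=np.array([-np.sin(y),np.cos(y),0])
for k in(19,-19):
  for z in(118,70): print(k,z,((proj(c,[np.array([539.6,-14.2,z])+k*v])[0]-[250,140])*6).round(0))
```

```text
clk 14.85 tcp [539.8 -13.5 170.2] rpy [-1.799e+02  1.000e-02  7.312e+01] F [ 0.6 -0.3 -0.3] T [ 0.02 -0.03 -0.01] open 0.099
clock 14.95 turn [-0.1  0.   0. ] shift [-0.5 -0.1  0.4]
19 118 [312. 244.]
19 70 [316. 320.]
-19 118 [245. 189.]
-19 70 [253. 266.]
```

View pics/s9c.png

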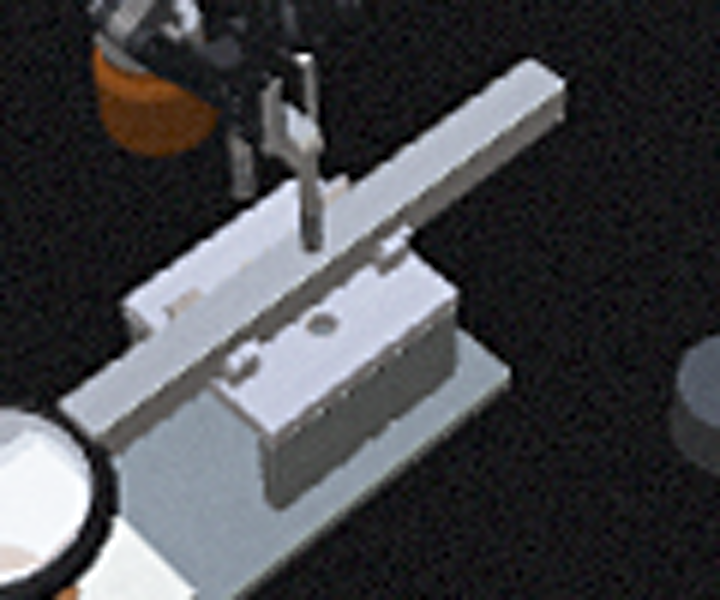

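View pics/w9.png

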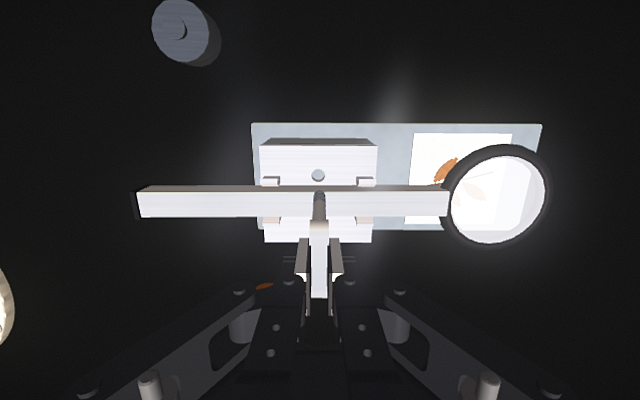

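Call:
play_rows(
  moves=[
    [[0,0,0],[2,0,8],0],
    [[0,0,0],[2,0,14],0],
    [[0,0,0],[2,0,17],0],
    [[0,0,0],[2,0,17],0],
    [[0,0,0],[2,0,17],0],
  ],
)

```text
clock: 15.45
eef_pos: [540.5, -11.9, 153.3]
tcp_rot: [-3.14, 0.0, 1.276]
contact_force: [0.6, 0.8, -1.1]
opening: 0.094
```

Run:
```python
from h import *
s=st();p=r.grab_frame("wrist");crop(p,"w10c.png",240,130,160,120,5)
p=r.grab_frame("scene");crop(p,"s10c.png",280,165,50,42,14)
c=cam(p);y=np.radians(-16.9);v=np.array([-np.sin(y),np.cos(y),0])
for k in(19,-19):
  for z in(99,70): print(k,z,((proj(c,[np.array([539.6,-14.2,z])+k*v])[0]-[280,165]+.5)*14).round(0))
```

```text
clk 15.45 tcp [540.5 -11.9 153.3] rpy [-1.7991e+02  2.0000e-02  7.3100e+01] F [ 0.6  0.8 -1.1] T [ 0.04 -0.    0.  ] open 0.094
19 99 [318. 298.]
19 70 [325. 403.]
-19 99 [166. 170.]
-19 70 [176. 277.]
```

View pics/s10c.png

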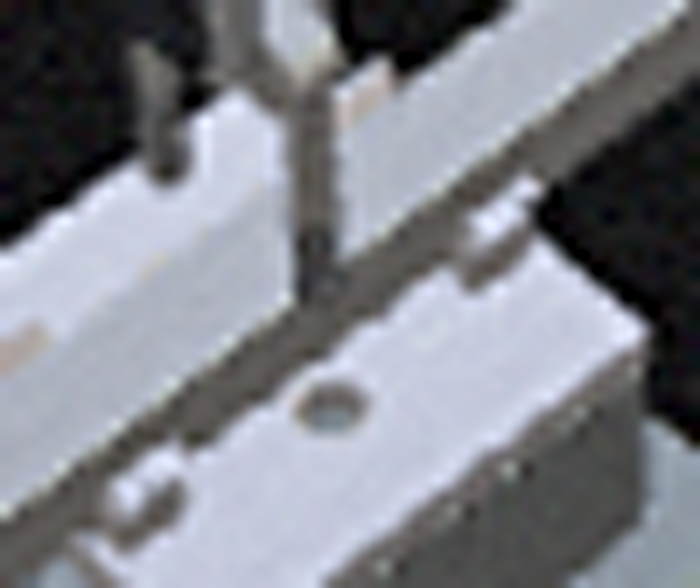

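View pics/w10c.png

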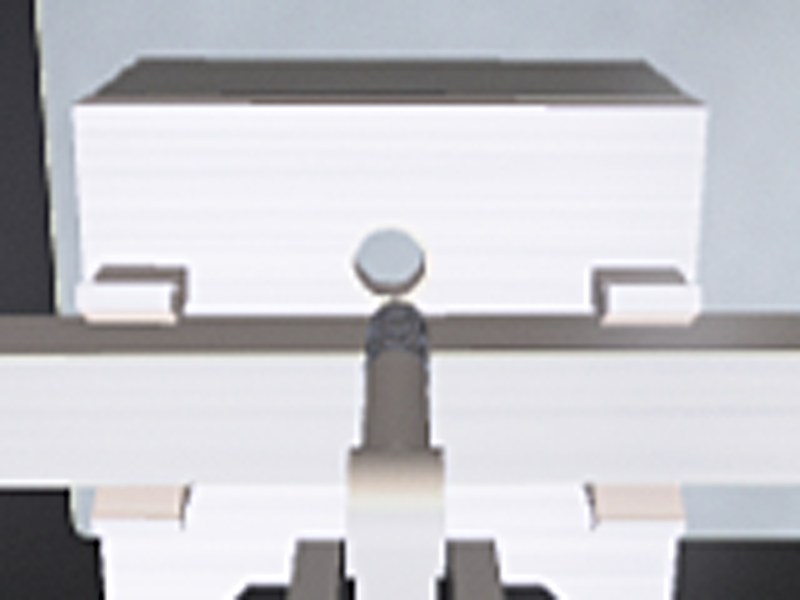

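Call:
play_rows(
  moves=[
    [[0,0,0],[0.7,-0.8,2],0],
    [[0,0,0],[0.7,-0.8,6],0],
    [[0,0,0],[0.7,-0.8,11],0],
    [[0,0,0],[0.7,-0.8,16],0],
    [[0,0,0],[0.7,-0.8,20],0],
    [[0,0,0],[0.7,-0.8,20],0],
    [[0,0,0],[0.7,-0.8,20],0],
  ],
)

```text
clock: 16.25
eef_pos: [540.0, -11.0, 133.4]
tcp_rot: [-3.14, 0.0, 1.276]
contact_force: [-0.4, -0.5, -0.8]
opening: 0.098
```

Run:
```python
from h import *
s=st();p=r.grab_frame("wrist");crop(p,"w11c.png",260,130,120,90,6)
p=r.grab_frame("scene");crop(p,"s11c.png",280,165,50,42,14)
```

```text
clk 16.25 tcp [540.  -11.  133.4] rpy [-1.7992e+02  1.0000e-02  7.3100e+01] F [-0.4 -0.5 -0.8] T [ 0.01 -0.01  0.01] open 0.098
```

View pics/s11c.png

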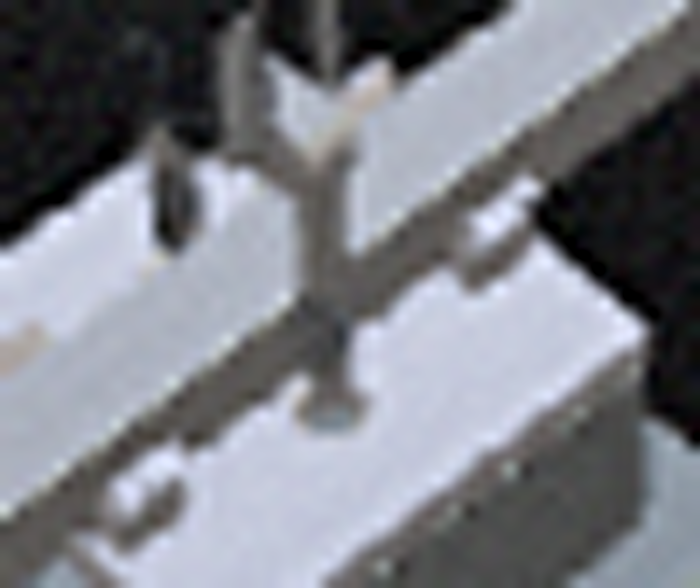

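View pics/w11c.png

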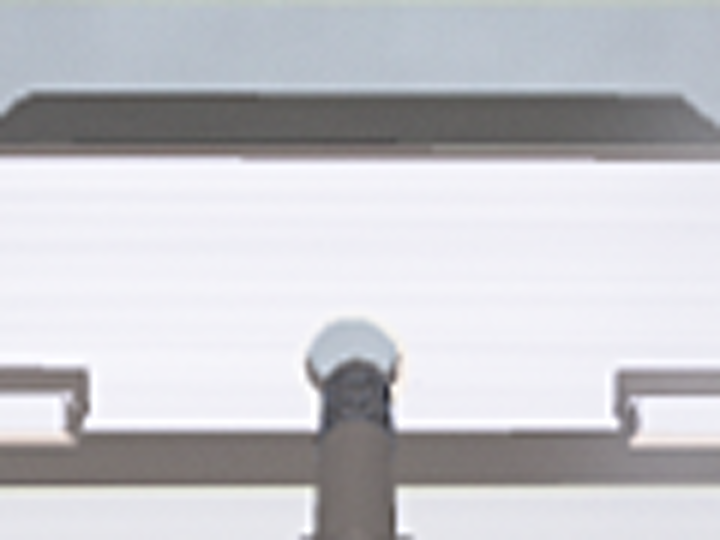

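Call:
play_rows(
  moves=[
    [[0,0,0],[0,-0.3,3],0],
    [[0,0,0],[0,-0.3,6],0],
    [[0,0,0],[0,-0.3,9],0],
    [[0,0,0],[0,-0.3,12],0],
    [[0,0,0],[0,-0.3,14],0],
    [[0,0,0],[0,-0.3,14],0],
  ],
)

```text
clock: 16.95
eef_pos: [539.6, -10.9, 119.2]
tcp_rot: [-3.14, 0.0, 1.276]
contact_force: [-0.3, 0.7, -2.0]
opening: 0.096
```

Run:
```python
from h import *
s=st();p=r.grab_frame("wrist");crop(p,"w12c.png",260,130,120,90,6)
p=r.grab_frame("scene");crop(p,"s12c.png",280,165,50,42,14)
```

```text
clk 16.95 tcp [539.6 -10.9 119.2] rpy [-1.7991e+02  1.0000e-02  7.3100e+01] F [-0.3  0.7 -2. ] T [-0.02 -0.02  0.01] open 0.096
```

View pics/s12c.png

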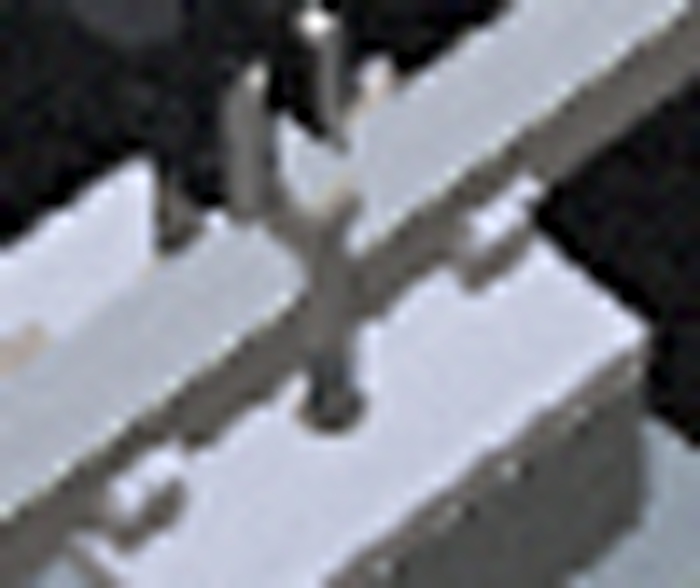

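View pics/w12c.png

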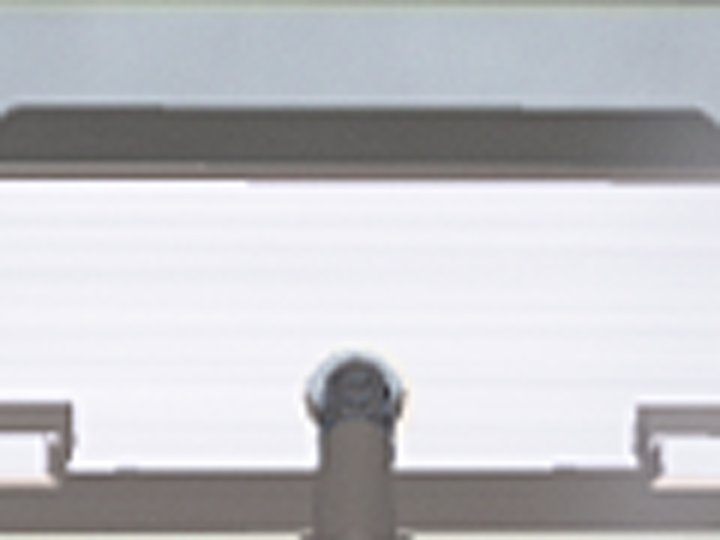

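Call:
play_rows(
  moves=[
    [[0,0,0],[0,0,3],0],
    [[0,0,0],[0,0,6],0],
    [[0,0,0],[0,0,9],0],
    [[0,0,0],[0,0,12],0],
    [[0,0,0],[0,0,15],0],
    [[0,0,0],[0,0,17],0],
    [[0,0,0],[0,0,17],0],
  ],
)

```text
clock: 17.75
eef_pos: [539.7, -10.9, 102.3]
tcp_rot: [-3.14, 0.0, 1.276]
contact_force: [-0.4, -0.3, -1.1]
opening: 0.095
```

Call:
play_rows(
  moves=[
    [[0,0,0],[0,0,1],0],
    [[0,0,0],[0,0,2],0],
    [[0,0,0],[0,0,3],0],
    [[0,0,0],[0,0,3],0],
  ],
)

```text
clock: 18.15
eef_pos: [539.6, -10.9, 99.1]
tcp_rot: [-3.14, 0.0, 1.276]
contact_force: [1.1, 0.7, -1.2]
opening: 0.1
```

Call:
play_rows(
  moves=[
    [[0,0,0],[0,0,1],0],
    [[0,0,0],[0,0,1.5],0],
    [[0,0,0],[0,0,1.5],0],
  ],
)

```text
clock: 18.45
eef_pos: [539.6, -10.9, 97.7]
tcp_rot: [-3.14, 0.0, 1.276]
contact_force: [-0.1, -0.2, -1.4]
opening: 0.094
```

Call:
play_rows(
  moves=[
    [[0,0,0],[0,0,0.7],0],
    [[0,0,0],[0,0,1.2],0],
    [[0,0,0],[0,0,1.2],0],
  ],
)

```text
clock: 18.75
eef_pos: [539.7, -10.8, 97.6]
tcp_rot: [-3.14, 0.0, 1.276]
contact_force: [-4.6, -0.1, 12.6]
opening: 0.097
```

Call:
play_rows(
  moves=[
    [[0,0,0],[0,0,-0.3],0.4],
    [[0,0,0],[0,0,-0.3],0.4],
    [[0,0,0],[0,0,-0.3],0.4],
    [[0,0,0],[0,0,-0.3],0.4],
    [[0,0,0],[0,0,-0.3],0.4],
    [[0,0,0],[0,0,-15],0.5],
    [[0,0,0],[0,0,-45],0.6],
    [[0,0,0],[0,0,-90],0.6],
    [[0,0,0],[-40,0,-130],0.6],
    [[0,0,0],[-80,0,-150],0.6],
    [[0,0,0],[-80,0,-150],0.6],
    [[0,0,0],[-80,0,-150],0.6],
    [[0,0,0],[-80,0,-150],0.6],
  ],
)

```text
clock: 20.05
eef_pos: [516.3, -86.9, 246.8]
tcp_rot: [-3.139, -0.0, 1.276]
contact_force: [-0.4, 0.8, -0.5]
opening: 0.6
```

Run:
```python
from h import *
s=st();p=r.grab_frame("wrist");cv2.imwrite("pics/w13.png",p["color"][:,:,::-1]);crop(p,"w13c.png",240,30,160,120,5)
p=r.grab_frame("scene");cv2.imwrite("pics/s13.png",p["color"][:,:,::-1]);crop(p,"s13c.png",270,150,70,60,10)
```

```text
clk 20.05 tcp [516.3 -86.9 246.8] rpy [-179.84   -0.     73.09] F [-0.4  0.8 -0.5] T [ 0.01 -0.03 -0.01] open 0.6
```

View pics/s13c.png

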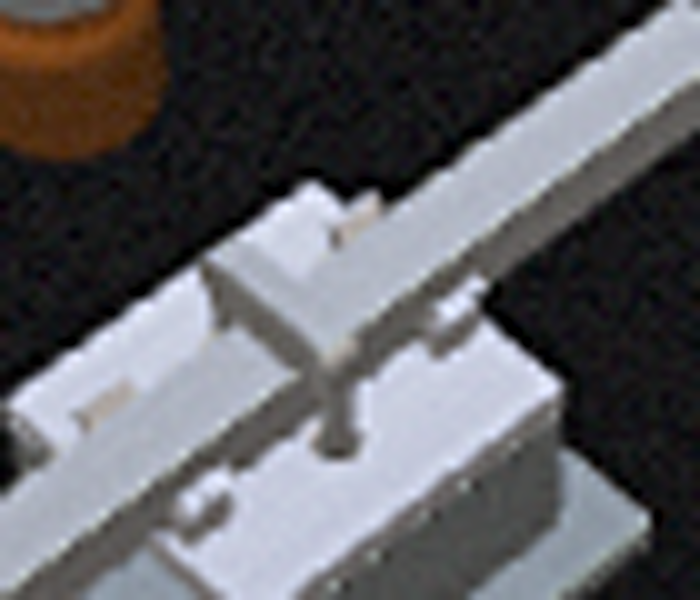

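View pics/w13.png

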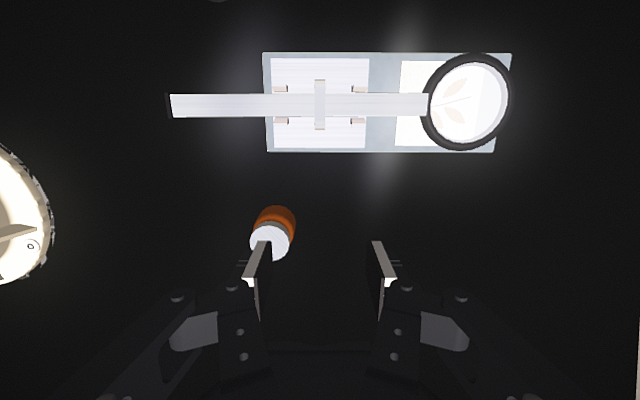

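View pics/s13.png

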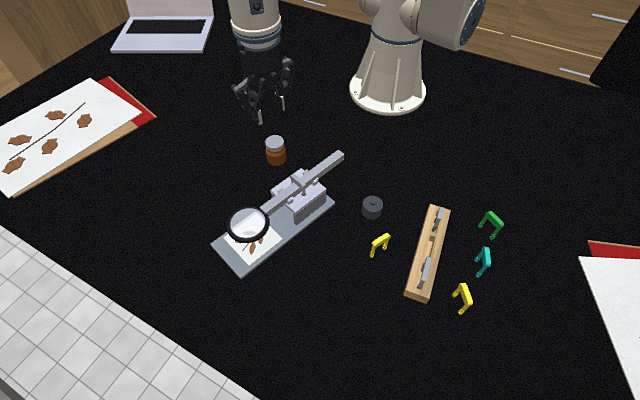

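The crown lies flat and square across the tube at wrist (320,104), and the near leg goes into its hole at scene (304,193). The lens is over the card, the two other U-bolts still stand in the rack at (440,217) and (426,270), and the jar and weight haven't moved.

```bash
python3 -c "
from h import *
print(r.sign_off())"
```

```text
the job is handed in; nothing more can be done
None
```

The job is done and handed in at about 20 s of robot time. The magnifier arm lies in both saddles with its lens over the specimen card. The fitting U-bolt, the grey middle-size one from the centre slot, is down over the tube with its legs through the bracket holes.

- **Magnifier position:** the last wrist picture put it about 2 mm further towards the card than the exact seat, and within 1 mm sideways.
- **U-bolt seating:** it touched down at the height worked out beforehand (tool at 97.6 mm) with about 13 N. The final pictures show the crown flat and square across the tube and the near leg in its hole. The far leg was hidden by the tube in the last views.
- **Everything else:** the narrow and wide U-bolts still stand in the rack. The jar and paperweight look unmoved, and the gripper was clear of everything at hand-in.
- **Checks that disagreed:** the scene camera's reading of the seat differed by about 2 mm from the top and wrist cameras. I therefore moved the U-bolt about 3 mm sideways by watching the legs against the holes.

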